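Seat and lock the sliding shelf of a plywood display stand

ROBOT

A 7-joint arm with a two-finger parallel gripper is mounted at the origin on the work surface. World frame = base frame: x ahead of the robot, y to its left, z up, the work surface at z = 0. Lengths are in m, angles in rad, forces in N, time in s.
With the tool pointing down it reaches from about 0.4 to 0.9 m from the base axis. Payload 5.5 kg.
Tool frame: the origin (TCP) lies midway between the tips of the shut fingers; the grasp point (between the pads) lies 19 mm behind it (manip.grip_depth is the distance from the TCP to the grasp point, in m); z points along the fingers, x is the direction in which the jaws open and shut, and the axes are right-handed (so a half turn about z gives the same grasp; the last joint's range is limited). The gripper opens to 92 mm and grips with 3 to 60 N. Pads are 19 mm wide; open, the fingers measure 130 mm over their backs; the gripper's body (75 mm by 190 mm) begins 47 mm behind the grasp point.
Start: joints at [1.538, 0.501, -0.427, 1.55, 0.221, 1.138, -0.21], TCP at [0.19, -0.622, 0.203] pointing down, gripper open.
Joint ranges: [-2.88, 2.88], [-0.31, 2.03], [-1.54, 1.56], [0.2, 2.42], [-1.41, 4.55], [0.19, 2.02], [-2.57, 2.57]. Speed limits (rad/s): [2.57, 2.57, 3.14, 3.14, 3.14, 3.14, 3.14].

INTERFACE

Orientations are given as a unit quaternion [x, y, z, w].
In Python, from bench import manip, effector, viewer gives the robot as it stands. Calls block until the motion is done:
- manip.move_pose(position, orientation): joint-space move of the TCP to a pose.
- manip.servo_line(position, ori=None, vel=0.15): straight line of the TCP; ori=None keeps the orientation; vel is the mean speed in m/s.
- manip.movej(angles): joint-space move.
- effector.open_jaws() and effector.close(f_grip=None): open the fingers fully, or close them until they stop; f_grip is the grip in N (None keeps the last).
- manip.sleep(seconds).
- manip.solve_ik(position, orientation): joint angles nearest the present ones, or None.
- viewer.get_image(name): name is "scene" or "top"; returns the picture (400x640x3 uint8, red, green, blue); there is no depth.
- viewer.get_calibration(name): a dict with "vfov" (degrees; the focal length in pixels is half the picture's height over the tangent of half this angle, whatever the lens; pixels are square), "cx", "cy" (the principal point, pixels), "eye" and "attitude" of the camera in the world. Camera axes: x right, y down, z forward; pixel columns grow to the right and rows downward; lengths in m; the calibration is good to about 2 mm. A picture is of the moment at which its call begins. get_calibration takes no time and is no camera call.
A pose or a line that the arm cannot do raises manip.PlanningError and nothing moves.
- manip.hand_in(): hands the job in, once; it reports no verdict.
Readings, each from a call of its own:
- manip.current_clock(): time.
- manip.current_q(): joint angles.
- manip.current_joint_velocities(): joint speeds.
- manip.current_tau(): joint torques, N m.
- manip.current_tool_pos(): TCP position.
- manip.current_tcp_rot(): TCP orientation.
- manip.current_force(): force on the tool from outside, world axes, zero at the start.
- manip.current_wrist_torque(): the same for the moment, N m.
- manip.current_finger_gap(): finger opening in m.
Only numpy, scipy, OpenCV 4.12 (cv2) and the standard library are available. Lean on these libraries where they do the work, as an engineer would, in place of code of your own. Each camera call takes 0.05 s, during which the arm holds its last target. There are 200 camera calls.

TASK

With your fingertips, push the shelf board along the rails of the plywood stand, towards the end with the wooden keeper, until you feel it drop into its locating notches and sit level. Then push the keeper round with a fingertip until it lies square across the top of the board and locks it down, and take your hand away. Nothing is to be picked up: keep the board down on its rails, and leave the other things on the table where they are.

Things in the scene. Friction and masses are not known exactly. Their poses are not given: they have to be found in the camera images.
- stand: fixed plywood stand, 175 mm wide (x), 420 mm long (y) + a keeper block on its far side. Origin: centre of its underside, on the table. +y runs along the rails to the keeper end, to the robot's left within 0.25 rad; +x away from the robot. Side walls: tops at 56 mm, inner faces x = +-75.5 mm. Rail tops at 34 mm, x = 35.5 to 75.5 mm either side; open trough between them (floor 12 mm, 28 mm high cross pieces at its ends)
- shelf: loose grey-faced shelf board on the rails, 146 mm wide (x), 150 mm long (y), 18 mm thick, 0.25 to 0.5 kg, on four feet that hold its underside 10 mm above the rail tops. Origin: its centre, at the soles of the feet; axes as the stand's. 2.5 mm free to each side wall. Front and rear feet run on separate tracks, so all four drop together, 8 mm, at the seat
- shelf_center (a point): the centre of the board, at mid-thickness: 53 mm above the table while sliding, 45 mm seated. Top of the board: 62 mm while sliding, 54 mm seated
- shelf_tail (a point): the middle of the board's trailing edge face (towards the stand's -y), where to push, low down: the face reaches from 44 to 62 mm above the table while sliding and from 36 to 54 mm once seated. 1 to 3 N slide it; once dropped, the feet (14 mm long) stop firmly against the ends of the 22 mm notches (8 mm deep)
- seat (a point): fixed point of the stand (axes as the stand's) where shelf_center lies when the board is seated: x 0, y +90, z 45 mm in the stand's frame. The notches leave 4 mm play either way along y
- keeper (a joint): angle of the keeper, wooden bar 88 x 18 x 20 mm high with round ends, on a vertical pin on a block outside the far wall. 0: along the wall, pointing to the stand's +y; negative: tip away from the wall; grows counter-clockwise from above; 1.57: points to the stand's -x, square across the board; stop at 1.62. It stays put; under 2 N at its end turns it. It passes 3 mm over a seated board; an unseated one blocks it
- keeper_pivot (a point): the keeper's pin, at mid-height of the keeper (underside 57 mm, top 77 mm above the table): x +100, y +125, z 67 mm in the stand's frame
- keeper_tip (a point): the middle of the round (9 mm radius) free end of the keeper, at mid-height, 61 mm from the pin
- figure: a small wooden block figure, 127 mm tall, 90 mm over its arms, standing beyond the stand's far side (leave alone). Origin: centre of its underside
- car: a wooden toy car 110 mm long, 31 mm high, on the robot's side of the stand (leave alone). Origin: centre of its underside
- glue: a white glue bottle, 44 mm across, 120 mm tall, beyond the right-hand end of the stand (leave alone). Origin: centre of its underside
- block: a plain wooden block 45 x 45 x 60 mm tall, past the left-hand end of the stand (leave alone). Origin: centre of its underside
- mug: a white mug, 80 mm across, 90 mm tall, on the left (leave alone). Origin: centre of its underside
- notebook: a black notebook 130 x 190 x 20 mm lying on the right (leave alone). Origin: centre of its underside
- beer: a green glass bottle, 62 mm across, 230 mm tall, far left (leave alone). Origin: centre of its underside
Mind the look-alikes: they are no part of the job. Leave any red, turquoise or yellow look-alike of the shelf alone.

How it is judged:
On the way, in this order (a step that is already met when the one before it is completed fails the run):
1. the board has dropped into its notches and sits level (y of shelf_center in the frame of seat between -0.007 and 0.007 m and x of shelf_center in the frame of seat between -0.006 and 0.006 m and z of shelf_center in the frame of seat below 0.0025 m and angle between shelf's own z axis and vertical below 0.03 rad and value of joint keeper below 1 rad), for 0.2 s.
2. the keeper lies square across the seated board (y of shelf_center in the frame of seat between -0.007 and 0.007 m and x of shelf_center in the frame of seat between -0.006 and 0.006 m and z of shelf_center in the frame of seat below 0.0025 m and angle between shelf's own z axis and vertical below 0.03 rad and value of joint keeper above 1.35 rad), for 0.2 s.
At the end, for the whole second after the job is handed in: The board is down in its notches (centre within 7 mm of the seat along the rails, 6 mm across, less than 2.5 mm too high, level within 0.03 rad), at rest, with the keeper turned over it (more than 1.35 rad), and each bystander within 30 mm of where it stood (all of step 2 and linear speed of shelf below 0.02 m/s and distance of each of figure, car, glue, block, mug, notebook, beer from where it was at the start of the episode below 0.03 m); the robot touches nothing.
It fails at once if the board is lifted off its rails (height (world z) of shelf_center above 0.062 m).
It fails at once if the board is tipped (angle between shelf's own z axis and vertical above 0.15 rad).
It fails at once if another thing on the table is pushed away or knocked over (distance of any of figure, car, glue, block, mug, notebook, beer from where it was at the start of the episode above 0.03 m or angle between any of figure, car, glue, block, mug, notebook, beer's own z axis and vertical above 0.5 rad).
It also fails if it takes over 51 s, if anything falls off the work surface, if the arm or the gripper's body presses on something with over 40 N, if the wrist force passes 120 N, or if a joint passes its speed limit or range.

## Working session

There is one attempt and no reset: what is moved stays moved. The work goes in short steps, each a Python script; the robot and the scene stay as the last script left them, time stands still between calls to the robot, and variables do not carry over. Pictures are saved under pics/ and viewed, about 8 in all and at most 12, crops included, and the job is handed in when it is done.

```bash
mkdir -p pics
python3 - <<'E'
from bench import manip, viewer
import cv2
for n in ("scene","top"):
    im=viewer.get_image(n); cv2.imwrite(f"pics/{n}0.png",im[:,:,::-1]); print(n,viewer.get_calibration(n))
print(manip.current_clock(),manip.current_tool_pos(),manip.current_tcp_rot(),manip.current_finger_gap())
E
```

```text
scene {'vfov': 43.31916841067489, 'cx': 318.71502192500367, 'cy': 206.57783000210753, 'eye': array([ 1.31719691, -0.86071104,  1.33740932]), 'attitude': array([ 0.86894633,  0.32449798, -0.1403804 , -0.34630432])}
top {'vfov': 42.116280927186935, 'cx': 327.5749123685938, 'cy': 205.25491359123058, 'eye': array([0.24700808, 0.03898779, 1.78259613]), 'attitude': array([-0.69943859,  0.71143188, -0.04618364,  0.05017391])}
0.1 [ 0.18921437 -0.62115887  0.20158542] [ 8.03578615e-01 -5.95197985e-01 -6.86925624e-04 -5.44711023e-04] 0.09197304459549208
```

View pics/scene0.png

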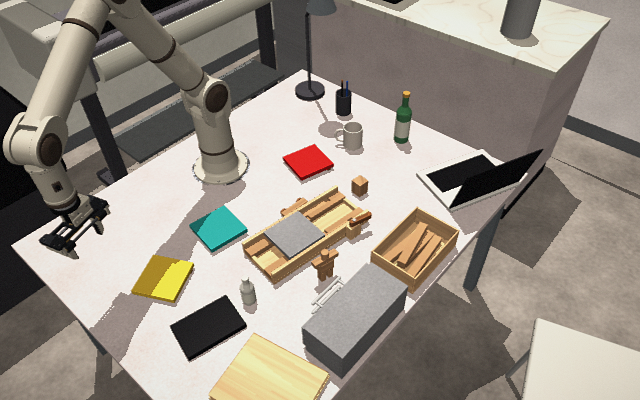

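View pics/top0.png

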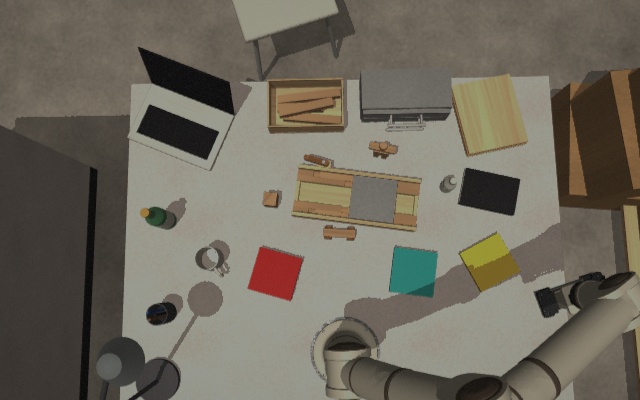

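The scene view shows the board at about (297,235) and the keeper near (358,222). In the top view the stand spans cols 293–421 and rows 165–230, the board is at (373,198) and the keeper at (318,160). The red, turquoise and yellow boards are decoys. I'll zoom in to measure.

```bash
cat > h.py <<'E'
import numpy as np, cv2
from scipy.spatial.transform import Rotation as R
from bench import manip, effector, viewer
def cam(n):
    c=viewer.get_calibration(n); return c,200/np.tan(np.radians(c['vfov'])/2),R.from_quat(c['attitude']).as_matrix()
def ray(n,uv,z):
    c,f,M=cam(n); uv=np.atleast_2d(np.asarray(uv,float))
    d=np.c_[(uv[:,0]-c['cx'])/f,(uv[:,1]-c['cy'])/f,np.ones(len(uv))]@M.T
    return c['eye']+d*((z-c['eye'][2])/d[:,2])[:,None]
def proj(n,p):
    c,f,M=cam(n); q=(np.atleast_2d(p)-c['eye'])@M
    return q[:,:2]/q[:,2:]*f+[c['cx'],c['cy']]
E
python3 - <<'E'
import cv2
a=cv2.imread('pics/top0.png')[145:245,280:440]; cv2.imwrite('pics/topc.png',cv2.resize(a,None,fx=5,fy=5,interpolation=cv2.INTER_CUBIC))
a=cv2.imread('pics/scene0.png')[175:295,230:390]; cv2.imwrite('pics/scenec.png',cv2.resize(a,None,fx=5,fy=5,interpolation=cv2.INTER_CUBIC))
E
```

```text
(no output)
```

View pics/topc.png

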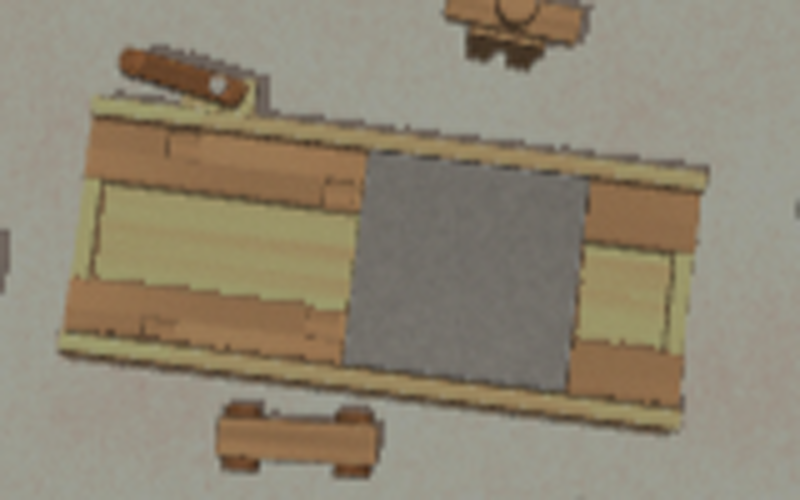

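View pics/scenec.png

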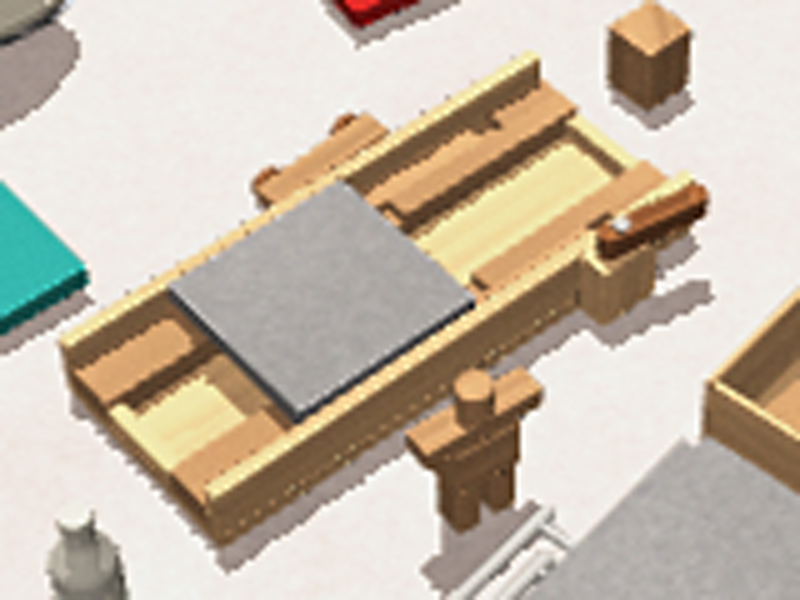

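The top crop shows the wall-top corners at about (95,97), (708,168), (680,425) and (58,345). The board is clear of its notches, and the keeper's pin is at about (218,85) with its tip at (122,60). Nothing lies between them. Next I'll do the metric work.

```bash
cat >> h.py <<'E'
def c2p(n,l): return np.array(l,float)/5+{'top':(280,145),'scene':(230,175)}[n]-[.4,.4]
E
python3 - <<'E'
from h import *
W=ray('top',c2p('top',[(95,97),(708,168),(680,424),(60,346)]),.056); FL,FR,NR,NL=W[:,:2]
Ws=ray('scene',c2p('scene',[(530,54),(63,343)]),.056)
print('walls top',W.round(4),'len',np.linalg.norm(FL-FR),np.linalg.norm(NL-NR),'wid',np.linalg.norm(FL-NL),np.linalg.norm(FR-NR))
print('scene outer NL, NR', Ws.round(4))
im=cv2.imread('pics/top0.png'); hsv=cv2.cvtColor(im,cv2.COLOR_BGR2HSV)
m=((hsv[...,1]<35)&(hsv[...,2]<150)).astype(np.uint8); m[:165]=0;m[235:]=0;m[:,:340]=0;m[:,405:]=0
m=cv2.morphologyEx(m,cv2.MORPH_OPEN,np.ones((5,5)))
c=max(cv2.findContours(m,0,2)[0],key=cv2.contourArea); r=cv2.minAreaRect(c); print(r)
b=ray('top',cv2.boxPoints(r),.062); bc=ray('top',[r[0]],.062)[0]; print('board',b.round(4),bc.round(4),[np.linalg.norm(b[i]-b[i-1]).round(4) for i in range(4)])
C=W.mean(0)[:2]; v=(FL-FR)+(NL-NR); v/=np.linalg.norm(v); yaw=np.arctan2(-v[0],v[1]); 
S=R.from_euler('z',yaw).as_matrix()[:2,:2]
ye=[np.arctan2(-d[0],d[1]) for d in (FL-FR,NL-NR)]
print('C',C,'yaw',yaw,ye)
loc=lambda p:((p[:,:2]-C)@S).round(4)
print('board local',loc(b),loc(bc[None]))
print('pin',loc(ray('top',c2p('top',[(218,85)]),.079)),loc(ray('scene',c2p('scene',[(621,224)]),.079)))
print('keeper ends',loc(ray('top',c2p('top',[(121,58),(243,95)]),.077)))
print('scene wall pts',loc(Ws), 'board corners scene',loc(ray('scene',c2p('scene',[(170,286),(340,180),(472,300),(298,412)]),.062)))
print('figure head',loc(ray('top',c2p('top',[(518,8)]),.127)),loc(ray('scene',c2p('scene',[(474,380)]),.127)))
print('glue',loc(ray('top',[(451,181)],.12)),'block',loc(ray('top',[(271,197)],.06)),'car',loc(ray('top',c2p('top',[(298,440)]),.031)))
print(loc(np.array([[0,0]])))
E
```

```text
walls top [[ 0.627   0.1428  0.056 ]
 [ 0.5707 -0.2707  0.056 ]
 [ 0.3978 -0.245   0.056 ]
 [ 0.4572  0.1677  0.056 ]] len 0.41727667990424494 0.41696231434609266 wid 0.17160979063915013 0.17480623710147053
scene outer NL, NR [[ 0.4598  0.1685  0.056 ]
 [ 0.4019 -0.243   0.056 ]]
((372.8461608886719, 198.73077392578125), (44.280399322509766, 42.667945861816406), 7.125016689300537)
board [[ 0.442  -0.0214  0.062 ]
 [ 0.5852 -0.0424  0.062 ]
 [ 0.5638 -0.1896  0.062 ]
 [ 0.4211 -0.167   0.062 ]] [ 0.5026 -0.1051  0.062 ] [np.float64(0.1471), np.float64(0.1447), np.float64(0.1488), np.float64(0.1444)]
C [ 0.5131712 -0.0512903] yaw -0.1393285636208269 [np.float64(-0.13550116445462737), np.float64(-0.14315884843955584)]
board local [[-0.0747  0.0197]
 [ 0.0701  0.0188]
 [ 0.0693 -0.13  ]
 [-0.0751 -0.1274]] [[-0.003  -0.0548]]
pin [[0.0991 0.1252]] [[0.0988 0.129 ]]
keeper ends [[0.11   0.1922]
 [0.0948 0.1078]]
scene wall pts [[-0.0834  0.2103]
 [-0.0836 -0.2053]] board corners scene [[-0.0722 -0.1251]
 [-0.0725  0.0222]
 [ 0.0718  0.0187]
 [ 0.0691 -0.127 ]]
figure head [[ 0.1632 -0.0651]] [[ 0.1642 -0.059 ]]
glue [[ 0.0764 -0.2964]] block [[-0.0384  0.2849]] car [[-0.1269  0.0433]]
[[-0.5153 -0.0205]]
```

The sizes agree to within 3 mm: stand 417×173, board 147×145, and pin at (99,126) where (100,125) is expected. Pushing with closed fingers stays clear of the figure and the glue. I'll do the IK check, approach, and push until I feel the stop.

```bash
cat >> h.py <<'E'
YAW=-0.1393
S3=R.from_euler('z',YAW).as_matrix()
C3=np.array([0.5132,-0.0513,0])+S3@[-.001,.0015,0]
def w(x,y,z): return C3+S3@np.array([x,y,z])
def l(p): return S3.T@(np.asarray(p)-C3)
def F(): return S3.T@np.asarray(manip.current_force())
Q=[(R.from_euler('z',YAW+k)*R.from_euler('x',np.pi)).as_quat() for k in (0,np.pi)]
E
cat > a.py <<'E'
from h import *
pts=[w(0,-.16,.2),w(0,-.16,.042),w(0,.01,.042),w(0,.01,.2),w(.14,.2,.2),w(.14,.2,.064),w(.08,.17,.064)]
sol=[[manip.solve_ik(p,q) for p in pts] for q in Q]
for s in sol: print([None if x is None else np.round(x,2).tolist() for x in (s[0],s[2],s[5])], all(x is not None for x in s))
ok=[i for i in (0,1) if all(x is not None for x in sol[i])]
i=min(ok,key=lambda i:max(abs(np.array(x)[6]) for x in sol[i])); q=Q[i]; np.save('q.npy',q); print('use',i)
effector.close(20)
manip.move_pose(pts[0],q); manip.servo_line(pts[1],vel=.12)
print('t',manip.current_clock(),'F',F().round(2),l(manip.current_tool_pos()).round(4),manip.current_finger_gap())
manip.servo_line(w(0,-.015,.042),vel=.06)
print('t',manip.current_clock(),'F',F().round(2))
y=-.015
while y<.013:
    y+=.002; manip.servo_line(w(0,y,.042),vel=.03); f=F()
    print(round(y,4),l(manip.current_tool_pos()).round(4),f.round(2))
    if abs(f[1])>8: break
print('t',manip.current_clock())
for n in('scene','top'): cv2.imwrite(f'pics/{n}1.png',viewer.get_image(n)[:,:,::-1])
a=cv2.imread('pics/scene1.png')[155:295,230:390]; b=cv2.imread('pics/top1.png')[145:245,280:440]
cv2.imwrite('pics/c1.png',cv2.resize(np.vstack([a,b]),None,fx=2.5,fy=2.5,interpolation=cv2.INTER_CUBIC))
E
python3 a.py
```

```text
[[1.1, 0.4, -0.94, 1.84, 0.37, 1.09, -0.11], [0.68, 0.61, -0.83, 2.0, 0.63, 0.81, -0.65], [0.29, 0.84, -0.81, 1.53, 0.66, 1.07, -0.82]] True
[[-0.5, 0.45, 1.1, 1.89, -0.45, 1.09, -2.51], [-0.81, 0.8, 1.13, 2.04, -0.93, 0.94, -2.45], [0.5, 1.13, -1.31, 1.52, 1.11, 1.36, 2.09]] True
use 0
t 4.8667 F [ 0.09 -0.31  0.9 ] [ 0.0007 -0.1601  0.0427] 0.000615337710741895
t 7.4333 F [0.43 0.84 0.04]
-0.013 [ 0.     -0.0128  0.042 ] [-0.61 -0.23 -0.04]
-0.011 [ 0.     -0.0108  0.042 ] [-1.05 -0.17 -1.02]
-0.009 [-0.     -0.0088  0.042 ] [-0.08  0.49 -0.18]
-0.007 [ 0.     -0.0068  0.042 ] [-0.14  0.87 -0.32]
-0.005 [ 0.     -0.0048  0.042 ] [-0.19  1.12  0.28]
-0.003 [-0.     -0.0028  0.042 ] [-0.6   1.39 -0.32]
-0.001 [-0.     -0.0008  0.042 ] [-0.17  0.37  1.06]
0.001 [0.     0.0012 0.042 ] [ 0.03  0.48 -0.64]
0.003 [0.     0.0032 0.042 ] [-0.22 -0.06 -0.3 ]
0.005 [0.     0.0052 0.042 ] [-0.36  0.25  0.36]
0.007 [0.     0.0072 0.042 ] [-0.44  0.57 -0.45]
0.009 [0.     0.0092 0.042 ] [-0.48 -0.21  0.07]
0.011 [0.     0.0112 0.042 ] [-0.12  0.6   0.16]
0.013 [0.     0.0132 0.042 ] [-0.64  0.46 -0.66]
t 10.9333
```

View pics/c1.png

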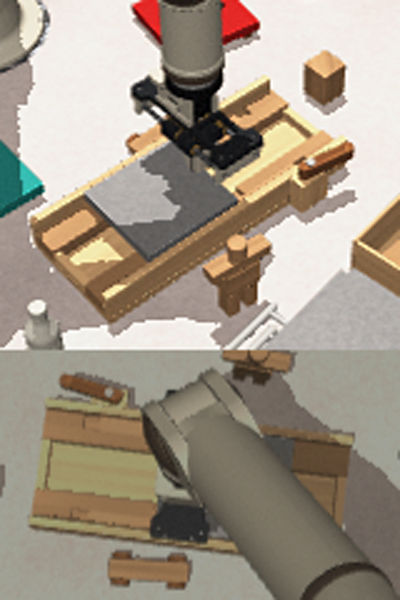

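The board seems not to have moved, and I felt no force. The fingers appear near its leading edge. I'll look closer, with the reported TCP and the board's predicted outlines projected in.

Run:
```python
from h import *
print(manip.current_tool_pos(),l(manip.current_tool_pos()),manip.current_tcp_rot(),F(),manip.current_clock())
im=viewer.get_image('scene')[:,:,::-1].copy(); cv2.imwrite('pics/scene2.png',im)
o=np.array([255,170]); s=6.5
a=cv2.resize(im[170:260,255:375],None,fx=s,fy=s,interpolation=cv2.INTER_CUBIC)
def dot(p,c):
    u=(proj('scene',p)[0]-o+.5)*s; cv2.circle(a,tuple(int(v) for v in u),4,c,-1); print(u)
dot(manip.current_tool_pos(),(0,0,255))
dot(w(0,.013,.2),(255,0,255))
for yc,z,c in((-.0545,.062,(255,0,0)),(.09,.054,(0,255,0))):
    for sx in(-1,1):
        for sy in(-1,1): dot(w(sx*.073,yc+sy*.075,z),c)
cv2.imwrite('pics/c2.png',a)
```

```text
[ 0.51423538 -0.03679389  0.0419988 ] [1.11799475e-05 1.30093550e-02 4.19987969e-02] [ 9.97578103e-01 -6.95552186e-02  8.45870753e-06  8.99632312e-06] [0.13215267 0.09294342 0.69289463] 11.0333
[355.67759649 373.67180997]
[345.28565552 161.29288946]
[ 52.60319482 405.89188733]
[278.18939166 265.84651045]
[227.63446447 573.27426501]
[456.82225051 420.13520653]
[270.98498385 280.99617943]
[480.10548618 150.78674135]
[448.92910474 435.68150196]
[660.66322607 293.81664906]
```

View pics/c2.png

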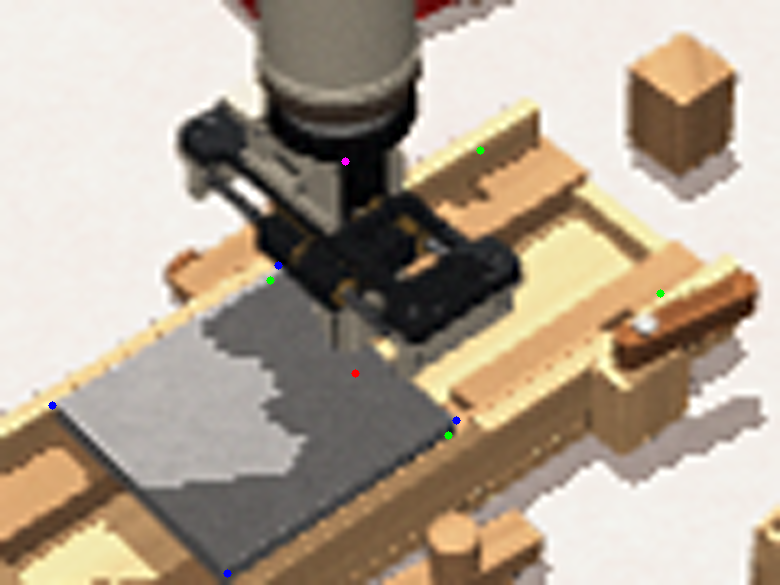

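The board is unmoved, since the blue dots (its starting pose) match. The finger ends visually at the board's top surface, near (335,348), while the reported TCP projects to (355,373). That means the real tips are either about 20 mm above the reported TCP or the readings are misleading. I'll lift carefully and measure where the tips really are.

Run:
```python
from h import *
print(F(),manip.current_tau(),manip.current_wrist_torque())
manip.servo_line(w(0,.013,.047),vel=.02); print(F().round(2))
manip.servo_line(w(0,.013,.12),vel=.1); print(F().round(2),manip.current_tool_pos(),manip.current_finger_gap(),manip.current_clock())
im=viewer.get_image('scene')[:,:,::-1].copy(); cv2.imwrite('pics/scene3.png',im)
o=np.array([265,150]); s=7
a=cv2.resize(im[150:235,265:375],None,fx=s,fy=s,interpolation=cv2.INTER_CUBIC)
for dz,c in((0,(0,0,255)),(.019,(0,255,255)),(.066,(255,0,255))):
    u=(proj('scene',manip.current_tool_pos()+[0,0,dz])[0]-o+.5)*s; cv2.circle(a,tuple(int(v) for v in u),3,c,-1); print(u)
for yc,z,c in((-.0545,.062,(255,0,0)),):
    for sx in(-1,1):
        u=(proj('scene',w(sx*.073,yc+.075,z))[0]-o+.5)*s; cv2.circle(a,tuple(int(v) for v in u),4,c,-1)
cv2.imwrite('pics/c3.png',a)
```

```text
[-0.87802996 -0.43557718 -0.44630432] [-4.55417787e-02 -4.60505676e+01 -1.10253623e+01 -1.86393571e+01
 -5.53886115e-02 -1.89265644e-02 -3.22156293e-04] [ 0.0051402  -0.12438889  0.0088127 ]
[ 0.84 -0.39  0.38]
[-0.74 -0.86 -0.08] [ 0.51376333 -0.0370229   0.11960713] 0.0008030791170989725 12.3667
[306.63543291 433.7937368 ]
[305.26026317 406.14261327]
[301.75911491 335.74353478]
```

View pics/c3.png

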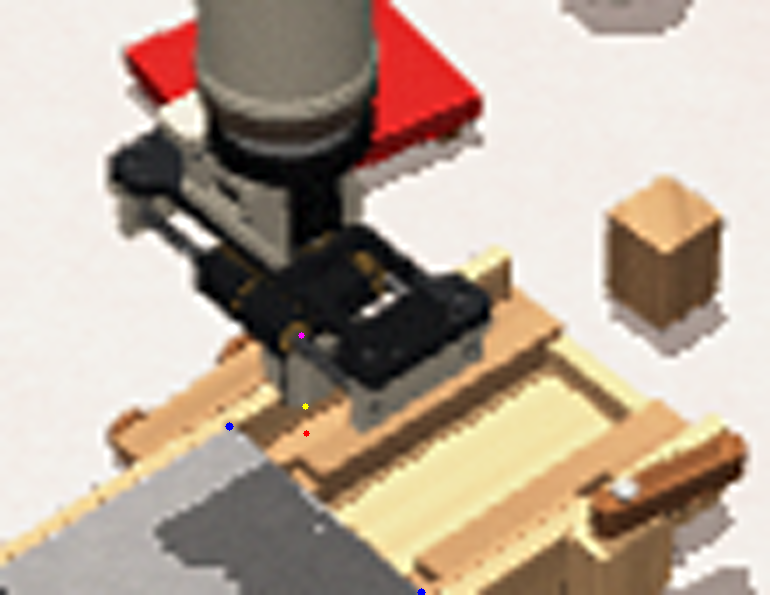

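Even in free space the tip ends near (295,408), against a projected TCP of (306,433). The real tips are roughly 20–28 mm above what is reported, so the fingers passed over the board without touching it. I'll find the true tip height by gently probing the trough floor (12 mm) behind the board, and photograph it too.

Run:
```python
from h import *
manip.servo_line(w(0,-.167,.12),vel=.2)
manip.servo_line(w(0,-.167,.03),vel=.15)
f0=np.mean([F() for _ in range(5)],0); z=.03; print('f0',f0.round(2))
cv2.imwrite('pics/scene4.png',viewer.get_image('scene')[:,:,::-1]); p=manip.current_tool_pos()
while z>-.024:
    z-=.003; manip.servo_line(w(0,-.167,z),vel=.03); f=F(); print(round(z,3),(f-f0).round(2),round(manip.current_tool_pos()[2],4))
    if np.linalg.norm(f-f0)>4: break
manip.servo_line(w(0,-.167,z+.012),vel=.05)
print(manip.current_clock())
im=cv2.imread('pics/scene4.png'); u0=proj('scene',p)[0]; o=(u0-[50,45]).astype(int); s=7
a=cv2.resize(im[o[1]:o[1]+80,o[0]:o[0]+100],None,fx=s,fy=s,interpolation=cv2.INTER_CUBIC)
for q,c in((p,(0,0,255)),(w(.073,-.1285,.062),(255,0,0)),(w(-.073,-.1285,.062),(255,0,0))):
    u=(proj('scene',q)[0]-o+.5)*s; cv2.circle(a,tuple(int(v) for v in u),3,c,-1); print(u)
cv2.imwrite('pics/c4.png',a)
```

```text
f0 [0.58 0.1  1.03]
0.027 [-0.49  0.71 -0.98] 0.0275
0.024 [-0.25  0.37 -0.54] 0.0239
0.021 [-0.68  0.4  -0.65] 0.0207
0.018 [ 0.29 -0.2  -0.78] 0.0178
0.015 [-1.21 -0.79 -1.27] 0.0148
0.012 [-0.63 -0.23 -1.48] 0.0118
0.009 [-1.33  0.51 -1.43] 0.0088
0.006 [-0.26  0.59 -0.23] 0.0058
0.003 [-0.24 -0.55 -1.02] 0.0028
0.0 [-0.29  0.31  0.56] -0.0002
-0.003 [-0.19  0.32 -1.5 ] -0.0032
-0.006 [-0.67 -0.02 -0.93] -0.0062
-0.009 [ 0.02  0.25 -1.49] -0.0092
-0.012 [0.45 0.11 0.57] -0.0118
-0.015 [-10.4    0.99  31.38] -0.0121
18.4083
[358.36329066 322.05768175]
[512.85716291 329.2281213 ]
[324.3320019 149.0698907]
```

View pics/c4.png

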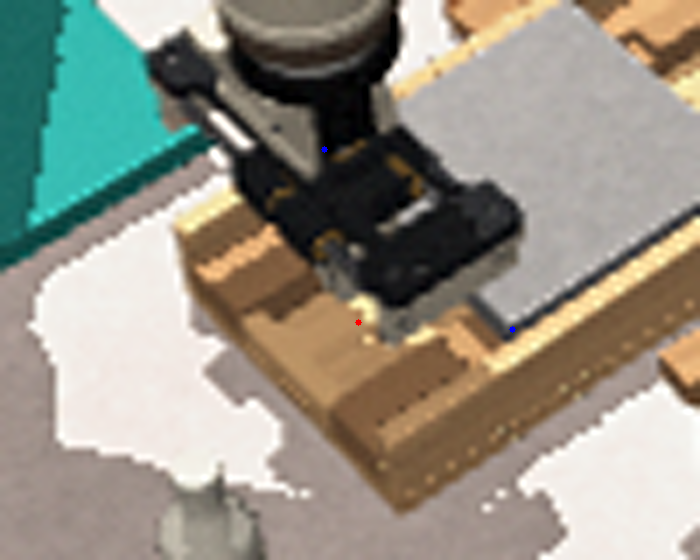

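Contact came at reported z = −0.012 with 31 N, on the 12 mm trough floor. So the true tip sits about 24 mm above the reported TCP, which agrees with the pictures. The body still clears the walls. I'll push again with that correction, checking force and picture early.

```bash
cat >> h.py <<'E'
DZ=-.024   # reported z = true tip z + DZ
E
cat > b.py <<'E'
from h import *
z=.039+DZ
manip.servo_line(w(0,-.160,z),vel=.05)
f0=np.mean([F() for _ in range(5)],0)
for y in(-.11,-.06,-.015):
    manip.servo_line(w(0,y,z),vel=.07); print(y,(F()-f0).round(2))
while y<.016:
    y+=.002; manip.servo_line(w(0,y,z),vel=.04); f=F()-f0
    print(round(y,4),round(l(manip.current_tool_pos())[1],4),f.round(2))
    if abs(f[1])>8: break
print('t',manip.current_clock())
for n in('scene',): cv2.imwrite(f'pics/{n}5.png',viewer.get_image(n)[:,:,::-1])
a=cv2.imread('pics/scene5.png')[165:275,240:390]
for zz,c in((.054,(0,255,0)),):
    for sx in(-1,1):
        for sy in(-1,1):
            u=proj('scene',w(sx*.073,.09+sy*.075,zz))[0]; print(u.round(1))
s=5; a=cv2.resize(a,None,fx=s,fy=s,interpolation=cv2.INTER_CUBIC)
for sx in(-1,1):
    for sy in(-1,1):
        u=(proj('scene',w(sx*.073,.09+sy*.075,.054))[0]-[240,165]+.5)*s; cv2.circle(a,tuple(int(v) for v in u),3,(0,255,0),-1)
cv2.imwrite('pics/c5.png',a)
E
python3 b.py
```

```text
-0.11 [-0.92 -0.15  0.25]
-0.06 [ 0.51 -0.22  0.05]
-0.015 [-0.88 -0.1   0.18]
-0.013 -0.0131 [-0.53  0.35  0.  ]
-0.011 -0.0112 [-1.14 -0.69 -0.35]
-0.009 -0.0091 [-0.51 -1.04 -0.45]
-0.007 -0.0068 [ 0.07 -0.86  0.05]
-0.005 -0.0046 [-0.61 -0.88  1.43]
-0.003 -0.0026 [-0.08 -2.05  0.23]
-0.001 -0.0007 [-1.31 -0.69  1.16]
0.001 0.0017 [0.22 0.24 1.03]
0.003 0.0035 [-0.58 -0.49 -0.1 ]
0.005 0.0051 [-0.68 -0.83  0.18]
0.007 0.0072 [-1.44 -0.04  0.02]
0.009 0.0093 [-0.7  -1.57 -0.39]
0.011 0.0095 [-1.45 -5.35  2.66]
0.013 0.0095 [-1.56 -7.86  4.91]
0.015 0.0095 [ -2.98 -12.74   6.11]
t 25.2167
[296.2 212.7]
[328.4 192.7]
[323.6 236.5]
[356.1 214.7]
```

View pics/c5.png

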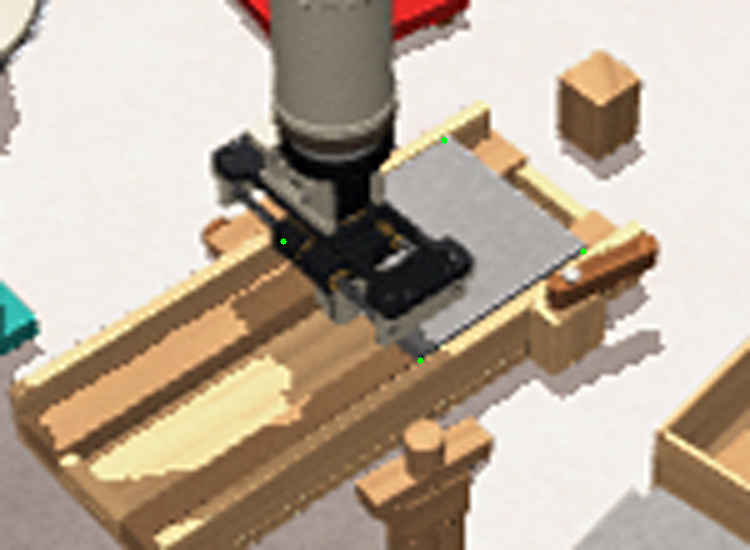

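The board hit a firm stop at y = 9.5 mm, exactly the far end of the notch play (5.5 + 4). Its corners match the seated prediction. Next I'll back off and swing the keeper round its arc.

```bash
cat > c.py <<'E'
from h import *
q=np.load('q.npy')
z=.065+DZ; P=np.array([.1,.125]); hx,hy,r=.014,.0095,.050
def fp(a): # finger centre whose (-x,-y) corner touches the keeper's clockwise side at radius r
    d=np.array([-np.sin(a),np.cos(a)]); n=np.array([np.cos(a),np.sin(a)])
    return P+r*d+.009*n+[hx,hy]
manip.servo_line(w(0,-.02,.039+DZ),vel=.08)
manip.servo_line(w(0,-.02,.12),vel=.2)
s=fp(-.2)+[.022,0]
manip.servo_line(w(*s,.12),vel=.25); manip.servo_line(w(*s,z),vel=.12)
f0=np.mean([F() for _ in range(5)],0); print(s,f0.round(2),manip.current_clock())
for a in np.linspace(-.15,1.5,8):
    manip.servo_line(w(*fp(a),z),vel=.06); f=F()-f0; print(round(a,2),f.round(2))
    if np.linalg.norm(f)>15: print('STOP'); break
else:
    for a in(1.53,1.56,1.59,1.62,1.65):
        manip.servo_line(w(*fp(a),z),vel=.03); f=F()-f0; print(a,l(manip.current_tool_pos()).round(4),f.round(2))
        if np.linalg.norm(f)>6: break
    p=l(manip.current_tool_pos()); manip.servo_line(w(p[0],p[1]+.04,z),vel=.1); manip.servo_line(w(p[0],p[1]+.04,.16),vel=.15)
print('t',manip.current_clock(),F())
cv2.imwrite('pics/scene6.png',viewer.get_image('scene')[:,:,::-1])
a=cv2.imread('pics/scene6.png')[165:275,240:390]
s=5; a=cv2.resize(a,None,fx=s,fy=s,interpolation=cv2.INTER_CUBIC)
for pt,c in([(w(sx*.073,.094+sy*.075,.054),(0,255,0)) for sx in(-1,1) for sy in(-1,1)]+[(w(.039,.125,.077),(255,0,0))]):
    u=(proj('scene',pt)[0]-[240,165]+.5)*s; cv2.circle(a,tuple(int(v) for v in u),3,c,-1)
cv2.imwrite('pics/c6.png',a)
E
python3 c.py
```

```text
[0.15475407 0.1817153 ] [ 0.77  0.97 -0.38] 28.5
-0.15 [-0.92 -0.29 -1.04]
0.09 [-0.23 -0.74  0.14]
0.32 [-1.45 -1.16  0.98]
0.56 [-0.4  -1.55 -0.29]
0.79 [-1.36 -0.7   0.17]
1.03 [-0.5  -1.16  0.68]
1.26 [-1.11 -0.83  0.61]
1.5 [-0.56 -0.57  0.85]
1.53 [0.0644 0.1454 0.0409] [-1.12 -0.91  0.29]
1.56 [0.0642 0.1447 0.041 ] [ 0.33  1.52 -0.99]
1.59 [0.0641 0.1446 0.0412] [ 0.63  3.86 -1.77]
1.62 [0.064  0.1446 0.0413] [ 1.68  7.25 -4.53]
t 34.0333 [-0.14087841 -0.09339511  0.34372054]
```

View pics/c6.png

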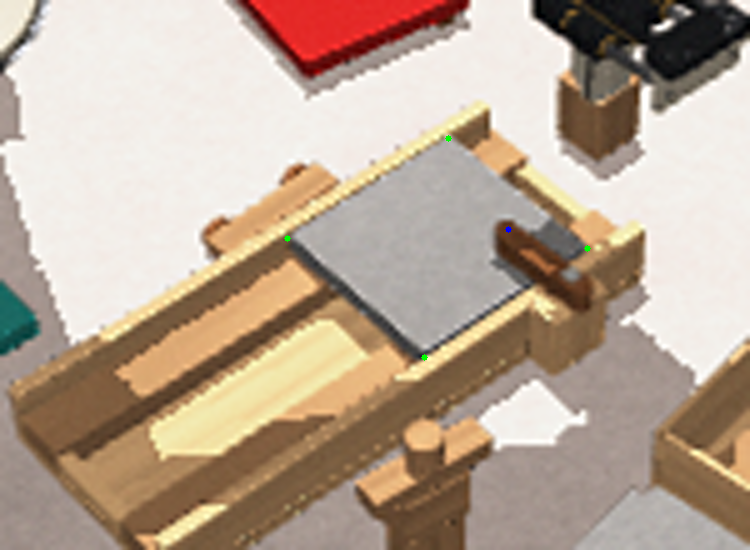

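The keeper lies square over the seated board, up against its stop, with its tip at the predicted (508,230). The board's corners are on their seated positions, the hand is clear, and the figure, car and block haven't moved.

```bash
python3 -c "
from h import *
print(manip.current_clock(),F(),manip.current_joint_velocities().round(3)); manip.hand_in()"
```

```text
34.0833 [-0.62181931 -0.51933796  0.03033271] [-0.003  0.005 -0.001 -0.    -0.001  0.     0.001]
the job is handed in; nothing more can be done
```

The board is seated in its notches with the keeper locked across it, and I handed the job in at about 34 s of the 51 s allowed. The hand-in gives no verdict.

**First attempt missed:** my first push slid over the board without touching it. The pictures suggested that the real fingertips sat higher than the reported tool position. A gentle probe in the trough then gave about 24 mm, taking the 31 N contact to be the 12 mm trough floor. I did not find the cause of this offset; I only corrected for it.

**Board:** with the correction, the fingers stopped firmly at y = 9.5 mm in the stand's frame, which is where the far end of the notch play should be. That puts the board about 4 mm past the seat centre, inside the 7 mm limit. Its corners in the last picture match the seated height and position.

**Keeper:** it turned with about 1–2 N until it met its stop at about 7 N, so it should be near 1.6 rad. The last picture shows it square across the board.

**Final state:** the hand was clear, with no force above the sensor's noise of about 1 N. The figure, car and block looked unmoved in the last picture. I did not measure the glue, mug, notebook or beer again, but the arm never went near them at low height.

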